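Sort sealed canisters by felt weight into gauging nests

TASK

The two closed canisters look alike but hold different cores: one at a time, lift each well off the bench, hold it still a moment to feel its weight, and stand it upright in the nest for its class: one stud for light (about 180 g), two studs for medium (about 380 g), three studs for heavy (about 660 g). Push each canister gently down until its stiff seat is fully home on its stop, never with more than 35 N, then let go. Leave the third nest's seat up, and leave the bottle, beaker and screwdriver where they are.

Things in the scene. Friction and masses are not known exactly. Their poses are not given: they have to be found in the camera images.
- canister_a: closed round aluminium canister, 50 mm diameter, 80 mm tall (67 mm straight body, then a black cap 47 mm across); origin at the centre of its underside, z up its axis. Stiff: grip with 40 to 60 N. A loose core sealed inside, unseen, makes it about 180, 380 or 660 g (within 10 percent), drawn anew each time; the two differ
- canister_b: closed round aluminium canister, 50 mm diameter, 80 mm tall (67 mm straight body, then a black cap 47 mm across); origin at the centre of its underside, z up its axis. Stiff: grip with 40 to 60 N. A loose core sealed inside, unseen, makes it about 180, 380 or 660 g (within 10 percent), drawn anew each time; the two differ
- nest_one: fixed white nest block for a light canister (about 180 g, a plastic core): one dark stud on top (14 mm across, 4 mm high, at x -48 mm). 40 mm high, 90 mm in y, x from -65 to 45 mm. Origin at its underside on the axis of its round well, which is 53 mm across with a 4 mm 45-degree chamfer at the mouth, 40 mm above the origin
- pad_one (a point): round black rubber pad, 49 mm across, on the sinking seat inside the well of nest_one; the point is the centre of its top face, on which a canister stands; 14 mm below the mouth of the well when up, 26 mm below when home
- seat_one (a joint): how far the seat in nest_one has been pushed down: 0 is up, 0.012 m is home on its hard stop. A tight slide holds it where it is left (no spring): about 11 N in all moves it, so a canister's own weight does not; damping 60 N s/m. Home counts from 0.0105 m. Pushing more than 35 N against the nest or pad damages it
- nest_two: fixed white nest block for a medium canister (about 380 g, a hollow steel core): two dark studs on top (14 mm across, 4 mm high, at x -48 mm). 40 mm high, 90 mm in y, x from -65 to 45 mm. Origin at its underside on the axis of its round well, which is 53 mm across with a 4 mm 45-degree chamfer at the mouth, 40 mm above the origin
- pad_two (a point): round black rubber pad, 49 mm across, on the sinking seat inside the well of nest_two; the point is the centre of its top face, on which a canister stands; 14 mm below the mouth of the well when up, 26 mm below when home
- seat_two (a joint): how far the seat in nest_two has been pushed down: 0 is up, 0.012 m is home on its hard stop. A tight slide holds it where it is left (no spring): about 11 N in all moves it, so a canister's own weight does not; damping 60 N s/m. Home counts from 0.0105 m. Pushing more than 35 N against the nest or pad damages it
- nest_three: fixed white nest block for a heavy canister (about 660 g, a solid steel core): three dark studs on top (14 mm across, 4 mm high, at x -48 mm). 40 mm high, 90 mm in y, x from -65 to 45 mm. Origin at its underside on the axis of its round well, which is 53 mm across with a 4 mm 45-degree chamfer at the mouth, 40 mm above the origin
- pad_three (a point): round black rubber pad, 49 mm across, on the sinking seat inside the well of nest_three; the point is the centre of its top face, on which a canister stands; 14 mm below the mouth of the well when up, 26 mm below when home
- seat_three (a joint): how far the seat in nest_three has been pushed down: 0 is up, 0.012 m is home on its hard stop. A tight slide holds it where it is left (no spring): about 11 N in all moves it, so a canister's own weight does not; damping 60 N s/m. Home counts from 0.0105 m. Pushing more than 35 N against the nest or pad damages it
- bottle: white plastic bottle, 60 mm diameter, 160 mm tall; a bystander, not to be disturbed
- beaker: clear glass beaker, 70 mm across, 90 mm tall; a bystander, not to be disturbed
- screwdriver: screwdriver lying on the bench; a bystander, not to be disturbed
- stock_box: closed grey plastic stock box, 114 by 134 mm, 112 mm high, fixed to the bench; a bystander, nothing to do with it
Not all that is in view belongs to the job. Leave any orange look-alike of the nest_two alone. Leave any turquoise look-alike of the nest_one alone.

How it is judged:
By the outcome, as a careful person would: the job done as asked, in the order asked, and still so for the second after the job is handed in, with the robot touching nothing.
It also fails if it takes over 72 s, if anything falls off the work surface, if the arm or the gripper's body presses on something with over 40 N, if the wrist force passes 120 N, or if a joint passes its speed limit or range.

ROBOT

A 6-joint arm with a two-finger parallel gripper is mounted at the origin on the work surface. World frame = base frame: x ahead of the robot, y to its left, z up, the work surface at z = 0. Lengths are in mm, angles in rad, forces in N, time in s.
With the tool pointing down it reaches from about 350 to 875 mm from the base axis. Payload 4.2 kg.
Tool frame: the origin (TCP) lies between the finger pads; the fingertips stand 11 mm ahead of it and the grasp point (between the pads) lies 8 mm behind it; z points along the fingers, y is the direction in which the jaws open and shut (so a half turn about z gives the same grasp; the last joint's range is limited). The gripper opens to 85 mm and grips with 20 to 120 N. Pads are 22 mm wide; open, the fingers measure 114 mm over their backs; the gripper's body (76 mm by 85 mm) begins 54 mm behind the grasp point. The pads swing forward as they close: fully open they stand 13 mm farther back than shut.
Start: joints at [-0.966, 0.385, 0.008, 0, -1.194, -0.259], TCP at [211.858, -587.976, 242.312] pointing down, gripper open.
Joint ranges: [-3.14, 3.14], [-1.21, 2.06], [-1.07, 1.41], [-3.16, 2.05], [-2.99, -0.16], [-3.1, 3.1]. Speed limits (rad/s): [2.79, 2.79, 3.14, 3.14, 3.14, 3.14].

INTERFACE

Orientations are given as a unit quaternion [x, y, z, w].
In Python, from bench import * gives the robot as it stands.
- The arm moves only by the tool servo_tool, never from a script. Its argument "rows" is a list of rows, each a list of 7 numbers: the opening, from 0 (shut) to 1 (fully open), then the shift along the tool's x, y, z in cm, then the turn, a rotation vector about the tool's x, y, z in degrees. A call has 1 to 12 rows; each row shifts and turns the commanded pose from where the row before left it, along the tool's axes as they then stand; what a row does not reach is not made up. A row lasts 1/10 s, in which the tool goes at most 50 mm and 8.59 degrees, less where a joint would pass 70% of its speed; a pose out of reach is approached as far as the arm can. A call is refused whole if a number of a shift passes 5 or a number of a turn 8.59, either way. A call with a gripper value outside its range is refused whole. The fingers move at their own pace and stop on an object; the grip force is fixed at half the most. Time passes only in rows, so rows that do not move let the fingers close. It gives the time, the measured TCP pose, the force and the opening at its end, in the units of the state.
- read_state(): the state, without advancing time (a new reading comes with each control period).
- get_image(name): name is "scene" or "top" or "wrist"; returns a dict with "image" (480x640x3 uint8, red, green, blue), "mtx" (3x3 intrinsics, pixels), "k1" (the pictures are not rectified: a ray, as slopes to the right and down, at radius r is drawn at 1 + k1 r^2 times it, then the intrinsics apply), "extrinsics" (4x4, takes a point from camera to world coordinates). Camera axes: x right, y up, looking along -z (the intrinsics and any distortion apply to the point x, -y, -z); pixel columns grow to the right and rows downward; lengths in mm; the calibration is good to about 2 mm. A picture is of the moment at which its call begins. There is no depth.
- job_done(): hands the job in, once; it reports no verdict.
The state is a dict: "clock": time; "joints": joint angles; "joint_vel": joint speeds; "joint_efforts": joint torques, N m; "position": TCP position; "ee_rot": TCP orientation; "contact_force": force on the tool from outside, world axes, zero at the start; "wrist_torque": the same for the moment, N m; "gripper_width": finger opening in mm.
Only numpy, scipy, OpenCV 4.12 (cv2) and the standard library are available. Lean on these libraries where they do the work, as an engineer would, in place of code of your own. Each camera call takes 0.05 s, during which the arm holds its last target. There are 200 camera calls.

## Working session

There is one attempt and no reset: what is moved stays moved. The work goes in short steps, Python scripts to look and compute and a tool call to move; the robot and the scene stay as the last step left them, time stands still between calls to the robot, and variables do not carry over. Pictures are saved under pics/ and viewed, about 8 in all and at most 12, crops included, and the job is handed in when it is done.

Besides the shell and the picture viewer there is one more tool, called after "Call:" by a JSON object that holds its "name" and its "arguments". servo_tool: Moves the arm, as the interface text tells. Its arguments: {"type":"object","properties":{"rows":{"type":"array","items":{"type":"array","items":{"type":"number"}}}},"required":["rows"]}

```bash
mkdir -p pics
cat > h.py <<'E'
from bench import *
import numpy as np, cv2
from scipy.spatial.transform import Rotation as R
def shot(n,f=None):
    d=get_image(n)
    if f: cv2.imwrite('pics/'+f,d['image'][:,:,::-1])
    return d
def ray(d,u,v):
    K=d['mtx'];p=np.array([(u-K[0,2])/K[0,0],(v-K[1,2])/K[1,1]]);q=p.copy()
    for _ in range(20): q=p/(1+d['k1']*(q@q))
    E=np.array(d['extrinsics']);return E[:3,3],E[:3,:3]@np.array([q[0],-q[1],-1])
def onz(d,u,v,z):
    o,r=ray(d,u,v);return o+r*(z-o[2])/r[2]
def proj(d,P):
    E=np.array(d['extrinsics']);c=E[:3,:3].T@(np.array(P,float)-E[:3,3]);q=np.array([c[0],-c[1]])/-c[2]
    q=q*(1+d['k1']*(q@q));K=d['mtx'];return np.array([K[0,0]*q[0]+K[0,2],K[1,1]*q[1]+K[1,2]])
E
python3 - <<'E'
from h import *
for n in('top','scene'):
    d=shot(n,n+'1.png');print(n,np.round(d['mtx'],1).tolist(),d['k1'],np.round(d['extrinsics'],3).tolist())
s=read_state();print(s)
E
```

```text
top [[442.8, 0.0, 314.1], [0.0, 442.8, 238.4], [0.0, 0.0, 1.0]] 0.03883574058021925 [[0.026, 0.993, -0.116, 443.774], [-1.0, 0.027, 0.006, -48.11], [0.009, 0.116, 0.993, 1155.131], [0.0, 0.0, 0.0, 1.0]]
scene [[561.7, 0.0, 312.8], [0.0, 561.7, 233.5], [0.0, 0.0, 1.0]] -0.16153845121739524 [[0.536, -0.697, 0.475, 1163.972], [0.844, 0.442, -0.304, -436.551], [0.002, 0.564, 0.826, 1082.019], [0.0, 0.0, 0.0, 1.0]]
{'clock': 0.1, 'joints': array([-9.66396036e-01,  3.85485722e-01,  6.74198642e-03, -4.06438806e-04,
       -1.19399155e+00, -2.58630293e-01]), 'joint_vel': array([-0.00120827, -0.00103988,  0.00367758,  0.00053053,  0.00047358,
       -0.00062795]), 'joint_efforts': array([-2.42952001e-04, -3.93320024e+01,  1.88929117e+01,  4.19798613e+00,
       -2.56772662e-03, -3.68988140e-08]), 'position': array([ 211.68239259, -587.52666239,  241.32350053]), 'ee_rot': array([-1.71951127e-01,  9.85104986e-01,  9.59612199e-04, -2.33907152e-04]), 'contact_force': array([-0.86640721,  0.66280281,  0.48623032]), 'wrist_torque': array([-0.00607279,  0.04461514, -0.00696814]), 'gripper_width': 84.99670993406153}
```

View pics/top1.png

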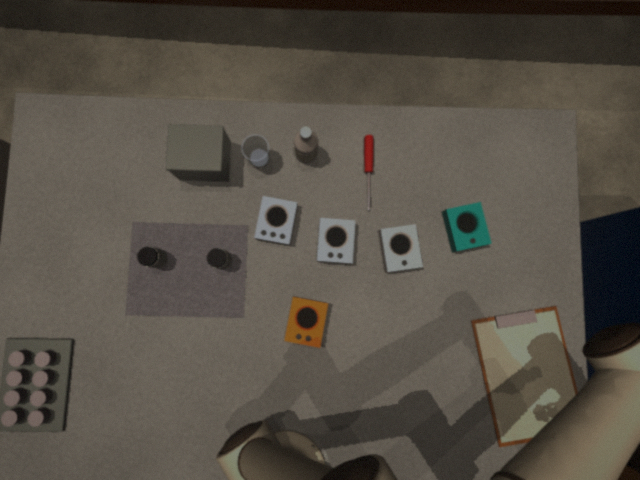

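View pics/scene1.png

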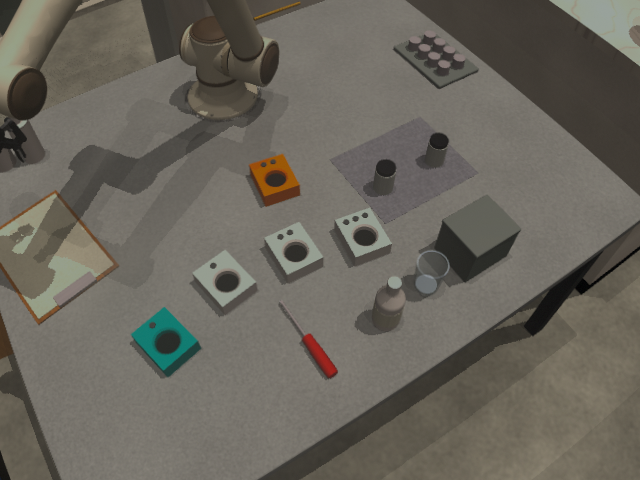

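Top view: the canisters' black caps are at (149,257) and (219,259). The white nests are three-stud (277,216), two-stud (336,237) and one-stud (401,244). Look-alikes to leave alone are orange two-stud (306,318), turquoise one-stud (467,223), and eight pinkish cylinders in the tray at lower left (5-50,355-420). The scene view agrees, with caps at (386,167) and (438,140).

```bash
python3 - <<'E'
from h import *
T={'top':dict(ca=(149,257,80),cb=(219,259,80),n3=(277,216,33),n2=(336,237,33),n1=(401,244,33)),
 'scene':dict(ca=(438,140,80),cb=(386,167,80),n3=(366,237,33),n2=(296,252,33),n1=(228,281,33))}
for n in T:
    d=shot(n);g=cv2.cvtColor(d['image'],cv2.COLOR_RGB2GRAY)
    for k,(u,v,z) in T[n].items():
        th=(int(g[v,u])+ (90 if k[0]=='n' else 45))//2+5
        m=(g<th).astype('uint8');_,l,st,c=cv2.connectedComponentsWithStats(m)
        w=l[v,u]; p=c[w] if w else (u,v)
        print(n,k,g[v,u],th,st[w][:5].tolist(),np.round(p,1),np.round(onz(d,*p,z),1))
        if k[0]=='n':
            m=cv2.inRange(g,int(g[v,u])+45,255) # white top
E
python3 - <<'E'
import cv2
a=cv2.imread('pics/top1.png');b=cv2.imread('pics/scene1.png')
import numpy as np
cv2.imwrite('pics/c1.png',np.vstack([cv2.resize(a[185:285,120:440],None,fx=2.5,fy=2.5,interpolation=2),cv2.resize(b[115:315,190:510],None,fx=1.6,fy=1.6,interpolation=2)[:,:] if 0 else cv2.resize(b[115:315,180:480],(800,340))]))
E
```

```text
top ca 29 42 [138, 247, 30, 22, 461] [152.4 257.2] [513. 334.  80.]
top cb 35 45 [207, 249, 26, 20, 380] [219.4 258.7] [513.6 173.4  80. ]
top n3 29 64 [267, 207, 20, 19, 299] [276.1 216. ] [629.9  43.8  33. ]
top n2 29 64 [326, 227, 20, 20, 305] [335.7 236.3] [ 581.4 -110.    33. ]
top n1 29 64 [391, 234, 19, 20, 301] [399.9 243.8] [ 566.5 -274.1   33. ]
scene ca 34 44 [430, 133, 18, 16, 226] [438.4 140.8] [519.1 343.1  80. ]
scene cb 37 46 [376, 160, 19, 17, 258] [385.3 167.9] [520.3 177.3  80. ]
scene n3 43 71 [354, 227, 22, 19, 300] [364.9 236.6] [630.1  44.   33. ]
scene n2 46 73 [285, 243, 22, 19, 316] [295.6 252.3] [ 582.2 -109.8   33. ]
scene n1 46 73 [216, 272, 23, 20, 341] [226.8 281.9] [ 567.3 -273.9   33. ]
```

View pics/c1.png

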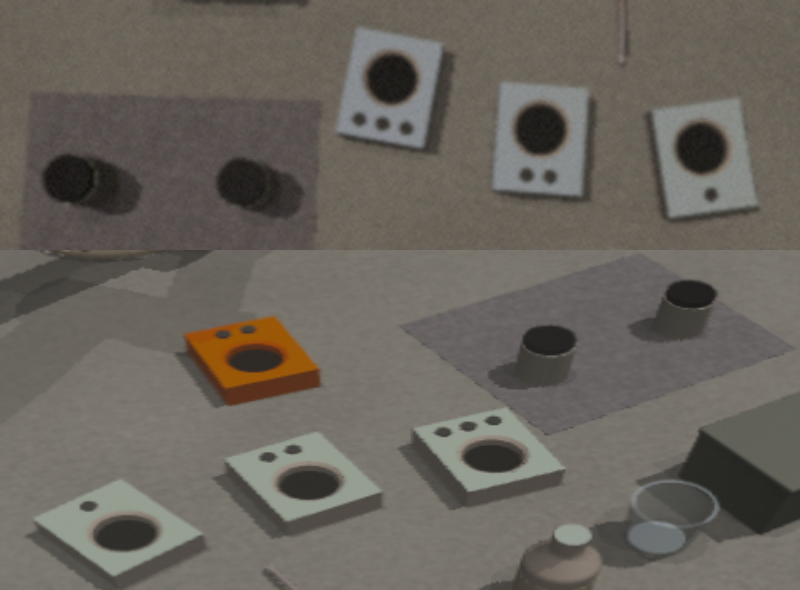

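Choice confirmed in the crop: white nests with 3, 2 and 1 studs at world (630,44), (582,-110) and (567,-274), and canisters near (520,177) and (519,343). I'll square the tool to the world and go above the nearer canister.

Call:
{"name": "servo_tool", "arguments": {"rows": [[1, 0, 0, 0, 0, 0, 6.6], [1, 0, 0, 0, 0, 0, 6.6], [1, 0, 0, 0, 0, 0, 6.6], [1, -1.7, 4.2, 0, 0, 0, 0], [1, -1.7, 4.2, 0, 0, 0, 0], [1, -1.7, 4.2, 0, 0, 0, 0], [1, -1.7, 4.2, 0, 0, 0, 0], [1, -1.7, 4.2, 0, 0, 0, 0], [1, -1.7, 4.2, 0, 0, 0, 0]]}}

```text
clock: 1.1
position: [314.0, -334.3, 242.3]
ee_rot: [0.0, 1.0, -0.0, 0.0]
contact_force: [-0.6, -0.8, 0.1]
gripper_width: 85.7
```

Call:
{"name": "servo_tool", "arguments": {"rows": [[1, -1.7, 4.2, 0, 0, 0, 0], [1, -1.7, 4.2, 0, 0, 0, 0], [1, -1.7, 4.2, 0, 0, 0, 0], [1, -1.7, 4.2, 0, 0, 0, 0], [1, -1.7, 4.2, 0, 0, 0, 0], [1, -1.7, 4.2, 0, 0, 0, 0], [1, -1.7, 4.2, 0, 0, 0, 0], [1, -1.7, 4.2, 0, 0, 0, 0], [1, 0, 0, 0, 0, 0, 0], [1, 0, 0, 0, 0, 0, 0]]}}

```text
clock: 2.1
position: [449.6, 0.9, 242.0]
ee_rot: [-0.001, 1.0, -0.0, -0.001]
contact_force: [0.7, 0.0, -0.1]
gripper_width: 85.8
```

Call:
{"name": "servo_tool", "arguments": {"rows": [[1, -1.5, 4, 0, 0, 0, 0], [1, -1.5, 4, 0, 0, 0, 0], [1, -1.5, 4, 0, 0, 0, 0], [1, -2.5, 4, 0, 0, 0, 0], [1, 0, 1.6, 0, 0, 0, 0], [1, 0, 0, 0, 0, 0, 0], [1, 0, 0, 0, 0, 0, 0]]}}

```text
clock: 2.8
position: [519.1, 174.8, 242.0]
ee_rot: [0.0, 1.0, -0.0, -0.001]
contact_force: [0.2, -0.2, 0.3]
gripper_width: 85.3
```

Run:
```python
from h import *
d=shot('wrist','w1.png');print(np.round(d['mtx'],1).tolist(),d['k1'],np.round(d['extrinsics'],3).tolist(),read_state()['position'])
print(proj(d,(520,177,80)))
```

```text
[[350.4, 0.0, 317.9], [0.0, 350.4, 242.8], [0.0, 0.0, 1.0]] -0.06070844222336291 [[0.001, -0.961, -0.278, 448.059], [1.0, 0.001, 0.001, 175.733], [-0.001, -0.278, 0.961, 372.921], [0.0, 0.0, 0.0, 1.0]] [519.10447716 174.52817577 242.31177889]
[319.77353977 228.47823351]
```

View pics/w1.png

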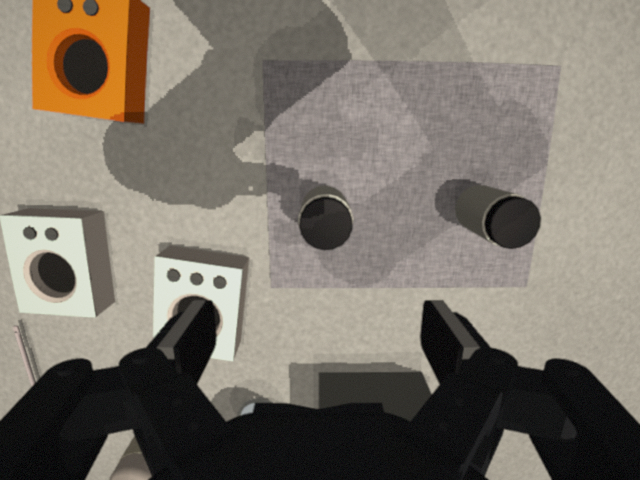

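The wrist view shows canister b's cap centred near (326,222) and a's near (514,222). The orange and white nests are at left, and nothing obstructs the fingers.

```bash
cat >> h.py <<'E'
def blob(d,P,th,r=45):
    """dark ellipse nearest the projection of P -> point on plane z=P[2], and size mm"""
    u,v=proj(d,P);g=cv2.cvtColor(d['image'],cv2.COLOR_RGB2GRAY)
    m=cv2.morphologyEx((g<th).astype('uint8'),cv2.MORPH_OPEN,np.ones((5,5),'uint8'))
    cs=[c for c in cv2.findContours(m,0,1)[0] if len(c)>20]
    c=min(cs,key=lambda c:np.hypot(*(np.array(cv2.minEnclosingCircle(c)[0])-(u,v))))
    e=cv2.fitEllipse(cv2.convexHull(c));return e,onz(d,*e[0],P[2])
E
python3 - <<'E'
from h import *
d=shot('wrist')
for P in((520,177,80),(519,343,80)):
  for th in(30,45,55):
    e,p=blob(d,P,th);print(th,np.round(e[0],1),np.round(e[1],1),np.round(p,1))
g=d['image'].mean(2).astype(int);print(g[222,280:375:3]);print(g[180:260:3,326])
E
```

```text
30 [489.3 220. ] [ 7.2 21.9] [512.5 323.9  80. ]
45 [320.  234.5] [25.  40.4] [525.5 177.   80. ]
55 [325.5 223. ] [51.2 52.2] [515.3 181.7  80. ]
30 [489.3 220. ] [ 7.2 21.9] [512.5 323.9  80. ]
45 [522.8 222.6] [29.6 48. ] [514.8 354.5  80. ]
55 [512.1 221.4] [50.7 54.9] [513.7 344.6  80. ]
[129 132 140 137 137 114 122  41  44  44  47  48  45  40  42  43  43  45
  48  46  46  46  46  47  92 134 139 134 135 129 132 135]
[140 126  80  76  75 126  24  53  49  51  51  51  42  46  45  41  42  45
  43  42  39  43  36  58 125 126 127]
```

Call:
{"name": "servo_tool", "arguments": {"rows": [[1, 0.35, 0.6, 3, 0, 0, 0], [1, 0, 0, 3, 0, 0, 0], [1, 0, 0, 3, 0, 0, 0], [1, 0, 0, 0, 0, 0, 0], [1, 0, 0, 0, 0, 0, 0]]}}

```text
clock: 3.4
position: [516.5, 181.3, 153.1]
ee_rot: [0.0, 1.0, -0.0, 0.0]
contact_force: [0.4, -0.1, 0.7]
gripper_width: 85.5
```

Run:
```python
from h import *
d=shot('wrist','w2.png');print(read_state()['position'])
for th in(50,55,65):
    e,p=blob(d,(515,180,80),th);print(th,np.round(e[0],1),np.round(e[1],1),np.round(p,1))
```

```text
[517.1448246  181.86237893 154.08273493]
50 [318.3 258.1] [72.2 72.5] [514.4 182.2  80. ]
55 [318.2 258.2] [72.3 72.8] [514.5 182.1  80. ]
65 [318.2 258.1] [72.7 73. ] [514.5 182.2  80. ]
```

View pics/w2.png

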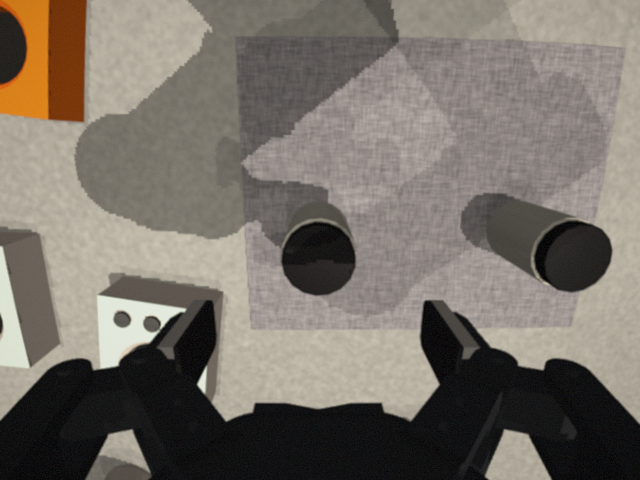

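Canister b's cap is at (318,258), 72 px across, which fits 47 mm at z = 80, so its axis is at about (514.5,182). Descending and closing.

Call:
{"name": "servo_tool", "arguments": {"rows": [[1, 0.2, 0, 3, 0, 0, 0], [1, 0, 0, 3, 0, 0, 0], [1, 0, 0, 3, 0, 0, 0], [1, 0, 0, 1.7, 0, 0, 0], [1, 0, 0, 0, 0, 0, 0], [0, 0, 0, 0, 0, 0, 0], [0, 0, 0, 0, 0, 0, 0], [0, 0, 0, 0, 0, 0, 0], [0, 0, 0, 0, 0, 0, 0], [0, 0, 0, 0, 0, 0, 0], [0, 0, 0, 0, 0, 0, 0]]}}

```text
clock: 4.55
position: [515.3, 182.4, 47.5]
ee_rot: [-0.0, 1.0, 0.001, 0.002]
contact_force: [-1.0, -1.1, 5.1]
gripper_width: 48.3
```

Run:
```python
from h import *
s=read_state();print(s['position'],s['contact_force'],s['wrist_torque'],s['gripper_width'])
```

```text
[515.34964058 182.44105285  47.53170327] [-0.9807987  -1.05596172  5.09954305] [-0.42247395  0.11501827  0.0171921 ] 48.27687250832081
```

Call:
{"name": "servo_tool", "arguments": {"rows": [[0, 0, 0, -1, 0, 0, 0], [0, 0, 0, -2, 0, 0, 0], [0, 0, 0, -3, 0, 0, 0], [0, 0, 0, -3, 0, 0, 0], [0, 0, 0, -2, 0, 0, 0], [0, 0, 0, -1, 0, 0, 0], [0, 0, 0, 0, 0, 0, 0], [0, 0, 0, 0, 0, 0, 0], [0, 0, 0, 0, 0, 0, 0], [0, 0, 0, 0, 0, 0, 0], [0, 0, 0, 0, 0, 0, 0]]}}

```text
clock: 5.65
position: [513.9, 181.9, 164.4]
ee_rot: [-0.0, 1.0, -0.001, -0.001]
contact_force: [0.0, 0.2, -1.1]
gripper_width: 48.1
```

Call:
{"name": "servo_tool", "arguments": {"rows": [[0, 0, 0, 0, 0, 0, 0], [0, 0, 0, 0, 0, 0, 0]]}}

```text
clock: 5.85
position: [514.2, 182.1, 165.1]
ee_rot: [-0.0, 1.0, -0.0, -0.0]
contact_force: [0.2, 0.1, -2.0]
gripper_width: 47.5
```

Call:
{"name": "servo_tool", "arguments": {"rows": [[0, 0, 0, 0, 0, 0, 0], [0, 0, 0, 0, 0, 0, 0]]}}

```text
clock: 6.05
position: [514.2, 182.1, 165.3]
ee_rot: [-0.0, 1.0, 0.0, 0.0]
contact_force: [-0.5, -0.7, -1.8]
gripper_width: 48.2
```

Run:
```python
from h import *
F=[]
for i in range(6):
    shot('top' if i else 'wrist','w3.png' if i==0 else None);F.append(read_state()['contact_force'])
F=np.array(F);print(F.round(2),F.mean(0));s=read_state();print(s['position'],s['gripper_width'])
```

```text
[[ 0.84  0.21 -1.95]
 [-1.03 -0.91 -1.78]
 [-1.08  0.91 -2.26]
 [ 0.42 -0.33 -1.1 ]
 [ 0.67  0.06 -1.19]
 [ 0.17 -0.23 -1.86]] [-7.58941344e-04 -5.02635603e-02 -1.68960872e+00]
[514.16207485 182.07936946 165.32160086] 47.86771712799908
```

View pics/w3.png

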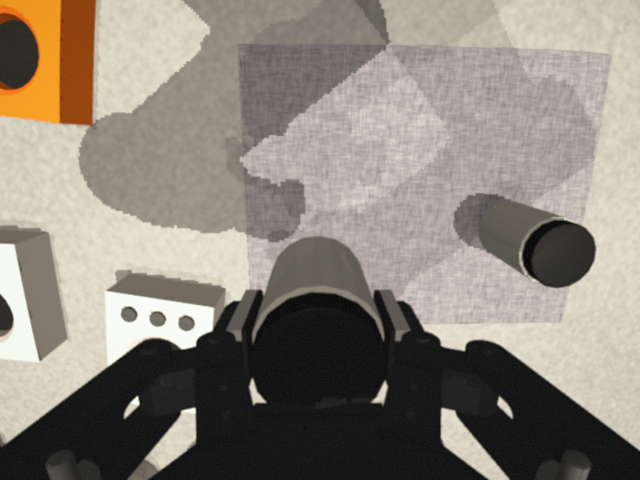

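Held upright between the pads on the body. The steady force is about -1.7 N, so roughly 172 g: light, and it belongs in nest_one. I'll carry it to just beyond nest_one, where the wrist camera has a clear view of the well.

Call:
{"name": "servo_tool", "arguments": {"rows": [[0, -0.5, -2, 0, 0, 0, 0], [0, -1.1, -4, 0, 0, 0, 0], [0, -1.1, -4, 0, 0, 0, 0], [0, -1.1, -4, 0, 0, 0, 0], [0, -1.1, -4, 0, 0, 0, 0], [0, -1.1, -4, 0, 0, 0, 0], [0, -1.1, -4, 0, 0, 0, 0], [0, -1.1, -4, 0, 0, 0, 0], [0, -1.1, -4, 0, 0, 0, 0], [0, -1.1, -4, 0, 0, 0, 0], [0, -1.1, -4, 0, 0, 0, 0], [0, -1.1, -3.6, 0, 0, 0, 0]]}}

```text
clock: 7.55
position: [640.4, -275.9, 165.1]
ee_rot: [0.0, 1.0, 0.0, -0.0]
contact_force: [1.0, -0.1, -1.5]
gripper_width: 47.7
```

Call:
{"name": "servo_tool", "arguments": {"rows": [[0, -1.1, 0, 0, 0, 0, 0], [0, 0, 0, 0, 0, 0, 0], [0, 0, 0, 0, 0, 0, 0], [0, 0, 0, 0, 0, 0, 0]]}}

```text
clock: 7.95
position: [650.9, -273.0, 165.3]
ee_rot: [-0.001, 1.0, 0.0, -0.0]
contact_force: [-0.6, -0.1, -1.5]
gripper_width: 48.0
```

Run:
```python
from h import *
d=shot('wrist','w4.png');s=read_state();print(s['position'],s['contact_force'],s['gripper_width'])
g=cv2.cvtColor(d['image'],cv2.COLOR_RGB2GRAY);P=(567,-274,40)
u,v=proj(d,P).astype(int);print(u,v);print(g[v,u-60:u+60:4]);print(g[v-60:v+60:4,u])
```

```text
[ 650.96796714 -272.91533517  165.54786409] [ 0.42941049  0.33546452 -1.32526581] 48.167986198718005
315 122
[239 240 239 240 239 219 134  48  41  28  26  24  24  29  31  26  24  26
  27  24  23  26  28  30  86 139 161 168 167 167]
[166 169 168 168 123 121  81  28  25  29  29  24  23  27  30  26  26  26
  22  28  27  25  22  27  84 147 155 169 168 165]
```

View pics/w4.png

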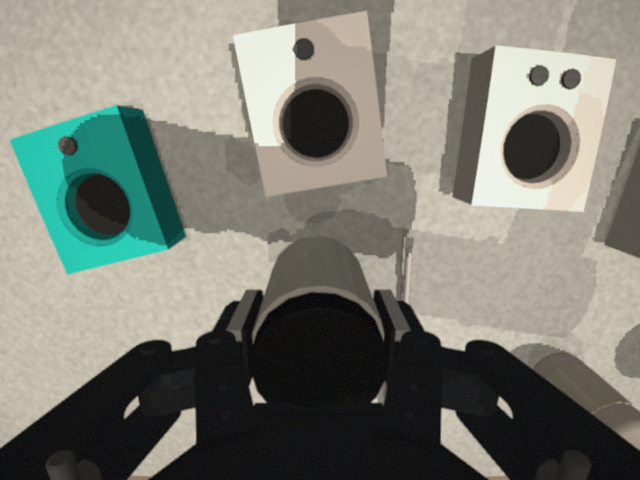

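One-stud white nest's well at (316,122) is clearly seen, with turquoise (98,205) to its left and two-stud (535,145) to its right. The held cap is at about (318,350).

Run:
```python
from h import *
d=shot('wrist');g=cv2.cvtColor(d['image'],cv2.COLOR_RGB2GRAY)
for th in(50,70,90):
    e,p=blob(d,(567,-274,36),th)
    r=[np.linalg.norm(onz(d,e[0][0]+e[1][0]/2,e[0][1],36)-p),np.linalg.norm(onz(d,e[0][0],e[0][1]+e[1][1]/2,36)-p)]
    print(th,np.round(e[0],1),np.round(e[1],1),np.round(p,1),np.round(r,1))
# chamfer outer edge: radial scan
c=np.array(e[0]);L=cv2.GaussianBlur(d['image'],(3,3),0).astype(float)
pts=[]
for a in np.arange(0,2*np.pi,.1):
    rr=np.arange(34,48,.5);s=np.array([L[int(round(c[1]+r*np.sin(a))),int(round(c[0]+r*np.cos(a)))].sum() for r in rr])
    k=np.argmax(np.abs(s[4:]-s[:-4]));pts.append(c+(rr[k]+1)*np.array([np.cos(a),np.sin(a)]))
pts=np.array(pts);q=np.array([onz(d,*p,40)[:2] for p in pts])
from scipy.optimize import least_squares
f=least_squares(lambda x:np.hypot(*(q-x[:2]).T)-x[2],[567,-274,30],loss='soft_l1');print('outer',f.x.round(1),np.abs(f.fun).mean().round(2))
# cap of held canister: left/right/top edge
E=np.array(d['extrinsics']);s=read_state()['position']
T=s+[0,0,32.5]
for off in(-3,0,3):
    print(off,[proj(d,T+[off-23.5*np.cos(a),23.5*np.sin(a),0]).round(1).tolist() for a in(-1.57,-.78,0,.78,1.57)])
print(g[285:305,318]);
for v in (320,345): print(v,g[v,236:276:2],g[v,370:400:2])
```

```text
50 [315.5 122.7] [65.  67.6] [ 566.8 -274.    36. ] [23.  23.5]
70 [315.4 122.6] [66.5 69.2] [ 566.7 -274.    36. ] [23.6 24.1]
90 [315.9 121.2] [70.4 73.9] [ 565.8 -273.7   36. ] [24.9 25.7]
outer [ 564.9 -273.9   25.4] 0.92
-3 [[243.6, 359.4], [262.4, 313.7], [315.4, 293.8], [368.5, 313.8], [387.5, 359.7]]
0 [[244.2, 367.2], [262.8, 322.3], [315.5, 302.8], [368.1, 322.4], [386.9, 367.4]]
3 [[244.8, 374.9], [263.3, 330.7], [315.5, 311.6], [367.7, 330.9], [386.3, 375.1]]
[ 94 108 116 116 117 116 112  75  30  14  15  14  13  11  20   6  19   9
  13   7]
320 [ 79  79  80  80  67  16  17  18  16  14  59 102 113 109  49   9  11   7
  14  11] [  4  12  31 108 115  91  21  12  17  16  25  74  79  79  79]
345 [22 21 14 23 23 20 17 11 14 15 16 10 19 14 17 16 19 16 11 11] [21 13 17 17 20 12 10 15 15 14 17 25 26 20 26]
```

```bash
cat >> h.py <<'E'
def held(d,s,dz=19.5,R0=23.5):
    """offset of held canister axis from TCP via black cap's lower rim (tool square to world)"""
    g=cv2.GaussianBlur(cv2.cvtColor(d['image'],cv2.COLOR_RGB2GRAY),(3,3),0).astype(float);q=[]
    for a in np.radians(np.arange(-50,51,5)):
        u0=proj(d,s+[-15*np.cos(a),15*np.sin(a),dz]);u1=proj(d,s+[-33*np.cos(a),33*np.sin(a),dz])
        t=np.linspace(0,1,80);L=[g[int(round(v)),int(round(u))] for u,v in u0+t[:,None]*(u1-u0)]
        k=np.argmax(np.array(L)>55)
        q.append(onz(d,*(u0+t[k]*(u1-u0)),s[2]+dz)[:2]-s[:2])
    q=np.array(q)
    from scipy.optimize import least_squares
    f=least_squares(lambda x:np.hypot(*(q-x).T)-R0,[0,0],loss='soft_l1');return f.x,f.fun
E
python3 - <<'E'
from h import *
d=shot('wrist');s=read_state()['position'];print(s)
for dz in(16.5,19.5,22.5):
    o,r=held(d,s,dz);print(dz,o.round(2),r.round(1))
for th in(60,70):print(blob(d,(567,-274,26),th)[1])
E
```

```text
[ 651.14134054 -273.05877288  165.78059685]
16.5 [3.57 1.18] [ 0.1 -0.2 -0.3  0.   0.3 -0.1  0.2 -0.  -0.1  0.1  0.  -0.1  0.  -0.1
  0.2 -0.  -0.2 -0.2 -0.   0.4 -0.1]
19.5 [2.27 1.13] [ 0.1 -0.  -0.2 -0.2  0.1  0.4 -0.1 -0.4  0.   0.2 -0.1  0.   0.2  0.
  0.1 -0.1 -0.2  0.   0.3 -0.1 -0.1]
22.5 [0.98 1.17] [-0.  -0.  -0.2 -0.5 -0.3  0.4 -0.1  0.   0.2  0.3  0.   0.1  0.3  0.1
  0.2 -0.1 -0.   0.  -0.1 -0.2 -0.4]
[ 566.2777628  -274.07664565   26.        ]
[ 566.2404615  -274.08586695   26.        ]
```

Call:
{"name": "servo_tool", "arguments": {"rows": [[0, 2, -0.1, 0, 0, 0, 0], [0, 3, 0, 0, 0, 0, 0], [0, 2.5, 0, 2, 0, 0, 0], [0, 1.0, 0, 3, 0, 0, 0], [0, 0, 0, 2.3, 0, 0, 0], [0, 0, 0, 0, 0, 0, 0], [0, 0, 0, 0, 0, 0, 0], [0, 0, 0, 0, 0, 0, 0]]}}

```text
clock: 8.9
position: [567.8, -275.1, 94.2]
ee_rot: [-0.001, 1.0, -0.001, 0.002]
contact_force: [0.7, -0.7, -1.7]
gripper_width: 47.7
```

Run:
```python
from h import *
d=shot('wrist');s=read_state();print(s['position'],s['contact_force'])
o=proj(d,(545,-274,42));print(o)
im=d['image'][150:400,200:440,::-1];cv2.imwrite('pics/w5.png',cv2.resize(im,None,fx=2.4,fy=2.4,interpolation=2))
```

```text
[ 567.73616142 -275.07551805   94.17006776] [ 0.78814593 -0.25396428 -1.83160067]
[318.69947743 233.9373258 ]
```

View pics/w5.png

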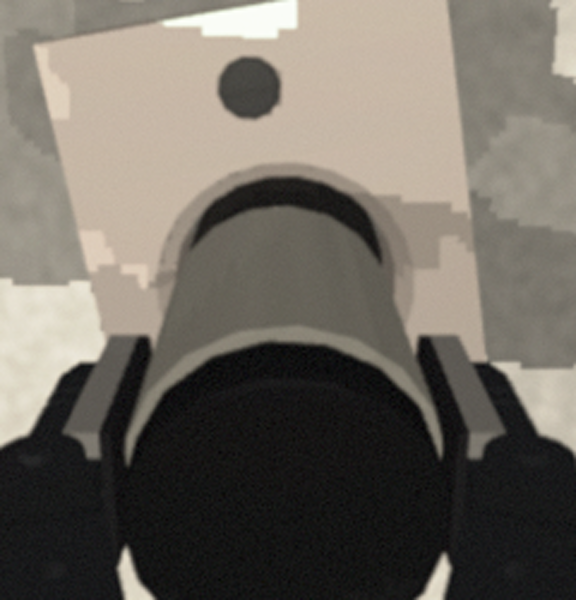

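Call:
{"name": "servo_tool", "arguments": {"rows": [[0, 0, 0, 0, 0, 0, 0], [0, 0, 0, 0, 0, 0, 0]]}}

```text
clock: 9.15
position: [566.8, -275.0, 93.2]
ee_rot: [-0.0, 1.0, -0.0, 0.001]
contact_force: [-0.2, 0.4, -1.6]
gripper_width: 47.8
```

```bash
cat >> h.py <<'E'
from scipy.optimize import least_squares
def circ(q,r,x0):
    q=np.array(q);f=least_squares(lambda x:np.hypot(*(q-x).T)-r,x0,loss='soft_l1',f_scale=.3);return f.x.round(2),np.abs(f.fun).mean().round(2)
def fitrel(d,s,nest,zb):
    """canister bottom edge, and pad-dark/chamfer edges, scanned toward the camera side"""
    g=cv2.GaussianBlur(cv2.cvtColor(d['image'],cv2.COLOR_RGB2GRAY),(3,3),0).astype(float)
    B,I,O=[],[],[]
    for a in np.radians(np.arange(-32,33,4)):
        dr=np.array([-np.cos(a),np.sin(a),0])
        t=np.arange(12,42,.2);P=[proj(d,np.array([nest[0],nest[1],40])+x*dr) for x in t]
        L=np.array([cv2.getRectSubPix(g.astype('float32'),(1,1),tuple(map(float,p)))[0,0] for p in P])
        D=L[6:]-L[:-6];k1=np.argmin(D[:60])   # body->dark
        k2=k1+np.argmax(D[k1:k1+60])           # dark->chamfer
        k3=k2+8+np.argmax(D[k2+8:k2+45]) if len(D[k2+8:k2+45]) else k2
        B.append(onz(d,*P[k1+3],zb)[:2]);I.append(onz(d,*P[k2+3],36)[:2]);O.append(onz(d,*P[k3+3],40)[:2])
    print('bottom r25',circ(B,25,s[:2]),'well r26.5',circ(I,26.5,nest),'chamfer r30.5',circ(O,30.5,nest))
E
python3 - <<'E'
from h import *
d=shot('wrist');s=read_state();p=s['position'];print(p,s['contact_force'])
for dz in(46.5,48.5):fitrel(d,p,(566.3,-274.),p[2]-dz)
print(held(d,p,19.5)[0])
E
```

```text
[ 566.63114097 -274.93842714   92.93120863] [ 0.45729354  0.15167932 -1.49858013]
bottom r25 (array([ 568.2 , -274.83]), np.float64(0.17)) well r26.5 (array([ 567.04, -274.15]), np.float64(0.09)) chamfer r30.5 (array([ 566.83, -274.23]), np.float64(0.11))
bottom r25 (array([ 568.73, -274.83]), np.float64(0.17)) well r26.5 (array([ 567.04, -274.15]), np.float64(0.09)) chamfer r30.5 (array([ 566.83, -274.23]), np.float64(0.11))
[2.6953861  1.06359078]
```

Call:
{"name": "servo_tool", "arguments": {"rows": [[0, 0.15, 0.06, 0, 0, 0, 0], [0, 0, 0, 0.3, 0, 0, 0], [0, 0, 0, 0.3, 0, 0, 0], [0, 0, 0, 0.3, 0, 0, 0], [0, 0, 0, 0.3, 0, 0, 0], [0, 0, 0, 0, 0, 0, 0], [0, 0, 0, 0, 0, 0, 0]]}}

```text
clock: 9.9
position: [564.8, -274.3, 80.1]
ee_rot: [-0.0, 1.0, -0.0, -0.0]
contact_force: [-0.1, -0.9, -2.6]
gripper_width: 47.7
```

Call:
{"name": "servo_tool", "arguments": {"rows": [[0, 0, 0, 0.2, 0, 0, 0], [0, 0, 0, 0.2, 0, 0, 0], [0, 0, 0, 0.2, 0, 0, 0], [0, 0, 0, 0, 0, 0, 0]]}}

```text
clock: 10.3
position: [564.5, -274.2, 73.9]
ee_rot: [-0.0, 1.0, 0.0, -0.0]
contact_force: [0.3, 0.2, -2.5]
gripper_width: 48.0
```

Inside the well with no side force. Now pressing slowly.

Call:
{"name": "servo_tool", "arguments": {"rows": [[0, 0, 0, 0.15, 0, 0, 0], [0, 0, 0, 0.15, 0, 0, 0], [0, 0, 0, 0, 0, 0, 0]]}}

```text
clock: 10.6
position: [565.0, -274.4, 73.0]
ee_rot: [-0.0, 1.0, -0.0, 0.0]
contact_force: [-2.1, 1.9, 5.9]
gripper_width: 48.1
```

Call:
{"name": "servo_tool", "arguments": {"rows": [[0, 0, 0, 0.15, 0, 0, 0], [0, 0, 0, 0.15, 0, 0, 0], [0, 0, 0, 0, 0, 0, 0]]}}

```text
clock: 10.9
position: [565.0, -274.4, 70.5]
ee_rot: [-0.0, 1.0, -0.0, 0.0]
contact_force: [-3.0, 1.9, 8.8]
gripper_width: 47.7
```

Call:
{"name": "servo_tool", "arguments": {"rows": [[0, 0, 0, 0.15, 0, 0, 0], [0, 0, 0, 0.15, 0, 0, 0], [0, 0, 0, 0.15, 0, 0, 0], [0, 0, 0, 0, 0, 0, 0]]}}

```text
clock: 11.3
position: [565.0, -274.4, 66.0]
ee_rot: [-0.001, 1.0, -0.0, 0.0]
contact_force: [-3.1, 2.0, 7.6]
gripper_width: 48.0
```

Call:
{"name": "servo_tool", "arguments": {"rows": [[0, 0, 0, 0.15, 0, 0, 0], [0, 0, 0, 0.15, 0, 0, 0], [0, 0, 0, 0, 0, 0, 0]]}}

```text
clock: 11.6
position: [565.0, -274.4, 63.0]
ee_rot: [-0.001, 1.0, -0.0, 0.0]
contact_force: [-2.2, 2.1, 7.6]
gripper_width: 47.8
```

Call:
{"name": "servo_tool", "arguments": {"rows": [[0, 0, 0, 0.1, 0, 0, 0], [0, 0, 0, 0.1, 0, 0, 0], [0, 0, 0, 0, 0, 0, 0]]}}

```text
clock: 11.9
position: [565.1, -274.4, 61.4]
ee_rot: [-0.001, 1.0, -0.0, 0.0]
contact_force: [-4.6, 2.5, 9.7]
gripper_width: 47.9
```

Call:
{"name": "servo_tool", "arguments": {"rows": [[0, 0, 0, 0.1, 0, 0, 0], [0, 0, 0, 0, 0, 0, 0]]}}

```text
clock: 12.1
position: [565.2, -274.5, 61.4]
ee_rot: [-0.001, 1.0, -0.001, 0.001]
contact_force: [-5.6, 3.8, 14.6]
gripper_width: 47.9
```

Call:
{"name": "servo_tool", "arguments": {"rows": [[0, 0, 0, 0.1, 0, 0, 0], [0, 0, 0, 0, 0, 0, 0]]}}

```text
clock: 12.3
position: [565.3, -274.5, 61.3]
ee_rot: [-0.001, 1.0, -0.001, 0.001]
contact_force: [-5.9, 3.4, 18.5]
gripper_width: 47.6
```

Stalled at z = 61.3 while the force climbed to 18.5 N, after about 12 mm of travel from contact at 73.2, so the seat is home. Relaxing, opening and retreating.

Call:
{"name": "servo_tool", "arguments": {"rows": [[0, 0, 0, -0.2, 0, 0, 0], [0, 0, 0, 0, 0, 0, 0], [1, 0, 0, 0, 0, 0, 0], [1, 0, 0, 0, 0, 0, 0], [1, 0, 0, 0, 0, 0, 0], [1, 0, 0, 0, 0, 0, 0], [1, 0, 0, 0, 0, 0, 0], [1, 0, 0, 0, 0, 0, 0], [1, 0, 0, -2, 0, 0, 0], [1, 0, 0, -3, 0, 0, 0], [1, 0, 0, -4, 0, 0, 0], [1, 0, 0, -4, 0, 0, 0]]}}

```text
clock: 13.5
position: [564.4, -274.2, 189.7]
ee_rot: [-0.0, 1.0, 0.0, -0.001]
contact_force: [1.2, 0.8, 0.0]
gripper_width: 85.4
```

Call:
{"name": "servo_tool", "arguments": {"rows": [[1, 0, 0, 0, 0, 0, 0], [1, 0, 0, 0, 0, 0, 0], [1, 0, 0, 0, 0, 0, 0]]}}

```text
clock: 13.8
position: [564.0, -274.0, 187.5]
ee_rot: [0.0, 1.0, 0.001, -0.001]
contact_force: [-0.6, -0.4, -0.3]
gripper_width: 85.5
```

Run:
```python
from h import *
d=shot('wrist');s=read_state();p=s['position'];print(p,s['contact_force'],s['gripper_width'])
for z in (94,106):
  for th in(40,55):
    e,q=blob(d,(566.5,-274,z),th);rx=np.linalg.norm(onz(d,e[0][0]+e[1][0]/2,e[0][1],z)-q);print(z,th,np.round(e[0],1),np.round(e[1],1),q.round(1),rx.round(2))
cv2.imwrite('pics/w6.png',d['image'][100:400,150:500,::-1])
```

```text
[ 563.92413093 -274.01055535  187.17080698] [-0.2281309   1.13975143 -0.47961594] 85.35149119572574
94 40 [316.  251.6] [65.5 65.6] [ 564.  -274.4   94. ] 22.02
94 55 [316.  251.6] [66.  66.5] [ 563.9 -274.4   94. ] 22.17
106 40 [316.  251.6] [65.5 65.6] [ 560.2 -274.4  106. ] 20.84
106 55 [316.  251.6] [66.  66.5] [ 560.1 -274.4  106. ] 20.99
```

View pics/w6.png

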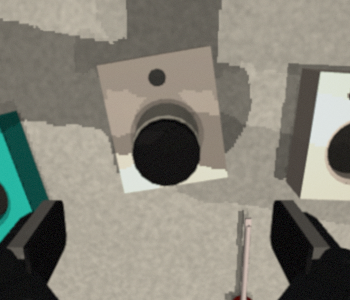

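Canister b stands in nest_one, cap at about (166,152) in the crop, and its size is consistent with a top at z = 94. On to canister a.

Call:
{"name": "servo_tool", "arguments": {"rows": [[1, 0, 2, 0, 0, 0, 0], [1, 0.4, 4.2, 0, 0, 0, 0], [1, 0.4, 4.2, 0, 0, 0, 0], [1, 0.4, 4.2, 0, 0, 0, 0], [1, 0.4, 4.2, 0, 0, 0, 0], [1, 0.4, 4.2, 0, 0, 0, 0], [1, 0.4, 4.2, 0, 0, 0, 0], [1, 0.4, 4.2, 0, 0, 0, 0], [1, 0.4, 4.2, 0, 0, 0, 0], [1, 0.4, 4.2, 0, 0, 0, 0], [1, 0.4, 4.2, 0, 0, 0, 0], [1, 0.4, 4.2, 0, 0, 0, 0]]}}

```text
clock: 15.05
position: [519.7, 209.1, 187.4]
ee_rot: [-0.0, 1.0, -0.001, -0.001]
contact_force: [0.4, -0.2, 0.0]
gripper_width: 85.3
```

Call:
{"name": "servo_tool", "arguments": {"rows": [[1, 0.4, 4.2, 0, 0, 0, 0], [1, 0.2, 4.2, 0, 0, 0, 0], [1, 0, 4.2, 1, 0, 0, 0], [1, 0, 1, 2, 0, 0, 0], [1, 0, 0, 0, 0, 0, 0], [1, 0, 0, 0, 0, 0, 0], [1, 0, 0, 0, 0, 0, 0]]}}

```text
clock: 15.75
position: [515.0, 342.8, 159.3]
ee_rot: [0.0, 1.0, -0.0, 0.0]
contact_force: [0.6, -0.1, -0.0]
gripper_width: 85.5
```

Run:
```python
from h import *
d=shot('wrist');s=read_state();p=s['position'];print(p,s['contact_force'],s['gripper_width'])
for th in(50,60):
    e,q=blob(d,(514,344,80),th);print(th,np.round(e[0],1),np.round(e[1],1),q.round(1))
```

```text
[515.16573326 342.80087568 159.67381983] [0.18288617 0.35537336 0.13349873] 85.31951032382156
50 [326.2 255.2] [70.4 70.6] [513.1 348.8  80. ]
60 [326.2 255.2] [70.8 71.1] [513.1 348.8  80. ]
```

Call:
{"name": "servo_tool", "arguments": {"rows": [[1, 0.1, 0.6, 1, 0, 0, 0], [1, 0, 0, 3, 0, 0, 0], [1, 0, 0, 3, 0, 0, 0], [1, 0, 0, 3, 0, 0, 0], [1, 0, 0, 1.3, 0, 0, 0], [1, 0, 0, 0, 0, 0, 0], [0, 0, 0, 0, 0, 0, 0], [0, 0, 0, 0, 0, 0, 0], [0, 0, 0, 0, 0, 0, 0], [0, 0, 0, 0, 0, 0, 0], [0, 0, 0, 0, 0, 0, 0], [0, 0, 0, 0, 0, 0, 0]]}}

```text
clock: 17.0
position: [514.3, 349.4, 48.1]
ee_rot: [-0.0, 1.0, 0.0, 0.001]
contact_force: [-0.2, -3.3, 4.2]
gripper_width: 48.2
```

Call:
{"name": "servo_tool", "arguments": {"rows": [[0, 0, 0, -1, 0, 0, 0], [0, 0, 0, -2, 0, 0, 0], [0, 0, 0, -3, 0, 0, 0], [0, 0, 0, -3, 0, 0, 0], [0, 0, 0, -2, 0, 0, 0], [0, 0, 0, -1, 0, 0, 0], [0, 0, 0, 0, 0, 0, 0], [0, 0, 0, 0, 0, 0, 0], [0, 0, 0, 0, 0, 0, 0], [0, 0, 0, 0, 0, 0, 0], [0, 0, 0, 0, 0, 0, 0], [0, 0, 0, 0, 0, 0, 0]]}}

```text
clock: 18.2
position: [513.6, 349.6, 165.3]
ee_rot: [-0.0, 1.0, -0.0, -0.0]
contact_force: [0.1, -0.5, -7.0]
gripper_width: 48.1
```

Run:
```python
from h import *
F=[]
for i in range(8):
    d=shot('wrist');F.append(read_state()['contact_force'])
F=np.array(F);print(F[:,2].round(2),F.mean(0));s=read_state();p=s['position'];print(p,s['gripper_width'],held(d,p)[0])
```

```text
[-6.82 -6.19 -6.6  -5.2  -5.8  -6.05 -6.17 -6.25] [ 0.17974088 -0.18670685 -6.13619393]
[513.63279851 349.68951431 165.84246761] 47.8339837500943 [1.97367735 0.92745323]
```

Steady -6.1 N, so about 626 g: heavy, and it belongs in nest_three at (630,44). I'll go there, hover just above the mouth and check the fit.

Call:
{"name": "servo_tool", "arguments": {"rows": [[0, -0.8, -2, 0, 0, 0, 0], [0, -1.4, -4, 0, 0, 0, 0], [0, -1.4, -4, 0, 0, 0, 0], [0, -1.4, -4, 0, 0, 0, 0], [0, -1.5, -4, 0, 0, 0, 0], [0, -1.5, -4, 0, 0, 0, 0], [0, -1.5, -4, 0, 0, 0, 0], [0, -1.5, -3.6, 0, 0, 0, 0], [0, -0.5, -1, 0, 0, 0, 0], [0, 0, 0, 0, 0, 0, 0], [0, 0, 0, 0, 0, 0, 0], [0, 0, 0, 0, 0, 0, 0]]}}

```text
clock: 19.8
position: [628.4, 44.8, 165.8]
ee_rot: [-0.001, 1.0, 0.0, -0.0]
contact_force: [-0.5, -0.0, -5.7]
gripper_width: 47.9
```

Call:
{"name": "servo_tool", "arguments": {"rows": [[0, 0, 0, 2, 0, 0, 0], [0, 0, 0, 3, 0, 0, 0], [0, 0, 0, 2, 0, 0, 0], [0, 0, 0, 0.2, 0, 0, 0], [0, 0, 0, 0, 0, 0, 0], [0, 0, 0, 0, 0, 0, 0], [0, 0, 0, 0, 0, 0, 0], [0, 0, 0, 0, 0, 0, 0]]}}

```text
clock: 20.6
position: [629.3, 44.0, 95.1]
ee_rot: [-0.0, 1.0, 0.0, 0.001]
contact_force: [-1.0, 0.8, -5.7]
gripper_width: 48.0
```

Run:
```python
from h import *
d=shot('wrist');s=read_state();p=s['position'];print(p,s['contact_force'])
fitrel(d,p,(630,44.),p[2]-47.5)
print(held(d,p,19.5)[0])
im=d['image'][150:400,200:440,::-1];cv2.imwrite('pics/w7.png',cv2.resize(im,None,fx=2,fy=2,interpolation=2))
```

```text
[629.14527396  43.84752666  94.83197225] [ 0.46962227 -0.11181283 -6.55499274]
bottom r25 (array([630.76,  44.14]), np.float64(0.11)) well r26.5 (array([629.74,  43.21]), np.float64(0.12)) chamfer r30.5 (array([629.78,  43.04]), np.float64(0.55))
[2.20092977 1.1054517 ]
```

View pics/w7.png

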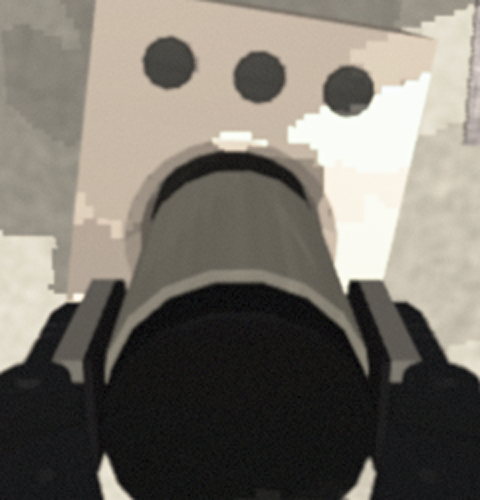

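Three studs at the top of the crop, and the canister is about 1 mm off the well in both x and y. Correcting and lowering.

Call:
{"name": "servo_tool", "arguments": {"rows": [[0, 0.12, -0.08, 0, 0, 0, 0], [0, 0, 0, 0.3, 0, 0, 0], [0, 0, 0, 0.3, 0, 0, 0], [0, 0, 0, 0.3, 0, 0, 0], [0, 0, 0, 0.3, 0, 0, 0], [0, 0, 0, 0, 0, 0, 0], [0, 0, 0, 0, 0, 0, 0]]}}

```text
clock: 21.35
position: [627.5, 42.9, 81.6]
ee_rot: [-0.0, 1.0, -0.0, -0.0]
contact_force: [-1.2, -0.1, -5.5]
gripper_width: 48.2
```

Call:
{"name": "servo_tool", "arguments": {"rows": [[0, 0, 0, 0.2, 0, 0, 0], [0, 0, 0, 0.2, 0, 0, 0], [0, 0, 0, 0.2, 0, 0, 0], [0, 0, 0, 0, 0, 0, 0], [0, 0, 0, 0, 0, 0, 0]]}}

```text
clock: 21.85
position: [627.5, 42.9, 75.7]
ee_rot: [-0.0, 1.0, -0.0, -0.0]
contact_force: [-0.0, -0.0, -6.3]
gripper_width: 48.2
```

Call:
{"name": "servo_tool", "arguments": {"rows": [[0, 0, 0, 0.15, 0, 0, 0], [0, 0, 0, 0.15, 0, 0, 0], [0, 0, 0, 0, 0, 0, 0]]}}

```text
clock: 22.15
position: [628.0, 42.9, 74.0]
ee_rot: [-0.0, 1.0, -0.0, 0.001]
contact_force: [-1.2, -0.5, 1.9]
gripper_width: 47.9
```

Call:
{"name": "servo_tool", "arguments": {"rows": [[0, 0, 0, 0.15, 0, 0, 0], [0, 0, 0, 0.15, 0, 0, 0], [0, 0, 0, 0.15, 0, 0, 0], [0, 0, 0, 0, 0, 0, 0]]}}

```text
clock: 22.55
position: [628.0, 42.9, 69.5]
ee_rot: [-0.0, 1.0, 0.0, 0.001]
contact_force: [-3.9, -0.7, 4.6]
gripper_width: 47.9
```

Call:
{"name": "servo_tool", "arguments": {"rows": [[0, 0, 0, 0.15, 0, 0, 0], [0, 0, 0, 0.15, 0, 0, 0], [0, 0, 0, 0.15, 0, 0, 0], [0, 0, 0, 0, 0, 0, 0]]}}

```text
clock: 22.95
position: [628.0, 42.9, 64.6]
ee_rot: [-0.0, 1.0, 0.0, 0.001]
contact_force: [-1.6, -1.1, 3.5]
gripper_width: 48.0
```

Call:
{"name": "servo_tool", "arguments": {"rows": [[0, 0, 0, 0.15, 0, 0, 0], [0, 0, 0, 0.1, 0, 0, 0], [0, 0, 0, 0, 0, 0, 0]]}}

```text
clock: 23.25
position: [628.0, 42.9, 62.0]
ee_rot: [-0.0, 1.0, 0.0, 0.001]
contact_force: [-2.2, -1.1, 5.7]
gripper_width: 47.6
```

Call:
{"name": "servo_tool", "arguments": {"rows": [[0, 0, 0, 0.1, 0, 0, 0], [0, 0, 0, 0, 0, 0, 0]]}}

```text
clock: 23.45
position: [628.1, 42.9, 61.9]
ee_rot: [-0.0, 1.0, -0.0, 0.001]
contact_force: [-4.1, -0.7, 10.1]
gripper_width: 47.9
```

Call:
{"name": "servo_tool", "arguments": {"rows": [[0, 0, 0, 0.1, 0, 0, 0], [0, 0, 0, 0, 0, 0, 0]]}}

```text
clock: 23.65
position: [628.1, 42.9, 61.9]
ee_rot: [-0.001, 1.0, -0.0, 0.001]
contact_force: [-6.2, -0.3, 13.1]
gripper_width: 47.9
```

Stalled at 61.9 after about 12 mm of travel, with roughly 19 N on the pad including the canister's weight, so the seat is home. Releasing.

Call:
{"name": "servo_tool", "arguments": {"rows": [[0, 0, 0, -0.2, 0, 0, 0], [0, 0, 0, 0, 0, 0, 0], [1, 0, 0, 0, 0, 0, 0], [1, 0, 0, 0, 0, 0, 0], [1, 0, 0, 0, 0, 0, 0], [1, 0, 0, 0, 0, 0, 0], [1, 0, 0, 0, 0, 0, 0], [1, 0, 0, 0, 0, 0, 0], [1, 0, 0, -2, 0, 0, 0], [1, 0, 0, -3, 0, 0, 0], [1, 0, 0, -4, 0, 0, 0], [1, 0, 0, -4, 0, 0, 0]]}}

```text
clock: 24.85
position: [627.2, 42.8, 192.3]
ee_rot: [-0.0, 1.0, -0.0, -0.0]
contact_force: [0.2, -0.1, -0.4]
gripper_width: 85.5
```

Call:
{"name": "servo_tool", "arguments": {"rows": [[1, 0, 0, -2, 0, 0, 0], [1, 0, 0, 0, 0, 0, 0], [1, 0, 0, 0, 0, 0, 0], [1, 0, 0, 0, 0, 0, 0]]}}

```text
clock: 25.25
position: [626.6, 42.8, 209.6]
ee_rot: [0.0, 1.0, -0.0, -0.002]
contact_force: [0.1, -0.5, -0.1]
gripper_width: 85.2
```

Run:
```python
from h import *
d=shot('wrist');s=read_state();p=s['position'];print(p,s['contact_force'],s['gripper_width'])
e,q=blob(d,(629.8,43.2,94),50);print(np.round(e[1],1),q.round(1),np.linalg.norm(onz(d,e[0][0]+e[1][0]/2,e[0][1],94)-q))
c=shot('scene')
cv2.imwrite('pics/s2.png',np.hstack([cv2.resize(d['image'][60:380,100:560],(400,278)),cv2.resize(c['image'][180:400,120:437],(400,278))])[:,:,::-1])
```

```text
[626.66301539  42.7465314  209.4518165 ] [ 0.61735255  0.59039207 -0.96587072] 85.50591771655884
[59.8 60.4] [626.7  43.1  94. ] 21.8995691470694
```

View pics/s2.png

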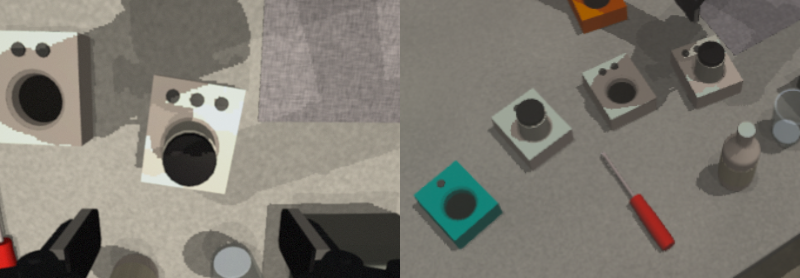

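Both canisters stand upright in the one-stud and three-stud nests, the two-stud nest is empty, and the bottle, beaker and screwdriver are in place. The gripper is clear, so I'm handing in.

```bash
python3 -c "
from bench import *
print(job_done())"
```

```text
the job is handed in; nothing more can be done
None
```

Both canisters are upright in the nests for their weight class with their seats pushed home, and the job is handed in at about 25 s on the clock.

| Canister (my label) | Lifted from | Weight felt | Class | Nest | Highest force read while pressing |
|---|---|---|---|---|---|
| b | about y 182 | 1.7 N, about 172 g | light | one stud | about 20 N |
| a | about y 350 | 6.1 N, about 626 g | heavy | three studs | about 19 N |

The forces in the last column include the canister's own weight.

- **Seats home:** in both nests the gripper stopped moving after about 12 mm of travel from first contact, while the force kept rising. Cap sizes in the wrist pictures put the canister tops at about 89–91 mm. That is 3–5 mm under the 94 mm expected when home and within the measuring error. A seat left up would give about 106 mm.
- **Side force:** while pressing, I read up to about 6 N sideways, a slight off-centre contact in the wells.
- **Grip width:** it read 48 mm on the 50 mm bodies, but the pictures showed both held upright on the body.
- **Left alone:** the two-stud nest is empty and was never touched, and the bottle, beaker and screwdriver look undisturbed in the last picture. The gripper was open and clear of everything.

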